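# Snap the slip tub's lid shut

### The arm

A 6-joint arm with a two-finger parallel gripper is mounted at the origin on the work surface. World frame = base frame: x ahead of the robot, y to its left, z up, the work surface at z = 0. Lengths are in m, angles in rad, forces in N, time in s.
With the tool pointing down it reaches from about 0.35 to 0.875 m from the base axis. Payload 15.5 kg.
Tool frame: the origin (TCP) lies midway between the tips of the shut fingers; the grasp point (between the pads) lies 19 mm behind it; z points along the fingers, x is the direction in which the jaws open and shut, and the axes are right-handed (so a half turn about z gives the same grasp; the last joint's range is limited). The gripper opens to 85 mm and grips with 20 to 120 N. Pads are 22 mm wide; open, the fingers measure 114 mm over their backs; the gripper's body (76 mm by 85 mm) begins 54 mm behind the grasp point. The pads swing forward as they close: fully open they stand 13 mm farther back than shut.
Start: joints at [1.008, 0.494, 1.345, -0, 1.302, -0.096], TCP at [0.281, 0.558, 0.231] pointing down, gripper open.
Joint ranges: [-2.91, 2.91], [-0.82, 2.16], [0.22, 2.67], [-1.22, 4.37], [0.12, 2.79], [-3.08, 3.08]. Speed limits (rad/s): [1.89, 1.89, 2.57, 3.01, 3.01, 3.01].

### API

Orientations are given as a 3x3 rotation matrix whose columns are the frame's x, y, z axes.
In Python, from workcell import env gives the robot as it stands.
- The arm moves only by the tool arm_command, never from a script. Its argument "moves" is a list that holds one entry, the list of rows, each a list of 7 numbers: the opening, from -1 (shut) to 1 (fully open), then the shift along the tool's x, y, z in cm, then the turn, a rotation vector about the tool's x, y, z in rad. A call has 1 to 20 rows; each row is the pose to reach, as a shift and turn from the pose measured when the call began, along the tool's axes at that moment; what a row does not reach only later rows make up. A row lasts 1/8 s, in which the tool goes at most 62.5 mm and 10.7 degrees, less where a joint would pass 70% of its speed; a pose out of reach is approached as far as the arm can. A call with a gripper value outside its range is refused whole. The fingers move at their own pace and stop on an object; "grip_force" is the grip in N (left out, the last holds). Time passes only in rows, so rows that repeat a pose let the fingers close. It gives the time, the measured TCP pose, the force and the opening at its end, in the units of the state.
- env.sense(): the state, without advancing time (a new reading comes with each control period).
- env.grab_frame(name): name is "side" or "top"; returns the picture (420x560x3 uint8, blue, green, red); there is no depth.
- env.calibration(name): a dict with "mtx" (3x3 intrinsics, pixels), "dist" ([k1, k2, p1, p2, k3] as OpenCV has them; the pictures are not rectified), "extrinsics" (4x4, takes a point from camera to world coordinates). Camera axes: x right, y up, looking along -z (the intrinsics and any distortion apply to the point x, -y, -z); pixel columns grow to the right and rows downward; lengths in m; the calibration is good to about 2 mm. A picture is of the moment at which its call begins. calibration takes no time and is no camera call.
- env.finish_job(): hands the job in, once; it reports no verdict.
Trained networks look in the newest picture that a camera, given by its name, has taken for a name from the list of things; names that differ only in an ending like _2 or _b are one class to them, and where a whole thing is asked for, a point or a joint stands for the part that bears it (a point fixed in the world has none). Each returns a list of dicts, best first, with "score" (0 to 1); they miss things now and then, are a little off and sometimes report something else, mostly with a low value. They report only what shows in the picture. A call takes as long as a camera call. They do not tell look-alikes from the thing itself.
- env.boxes_of(name, camera): "box" ([centre column, centre row, width, height] in pixels, round what is visible of it).
- env.outline_of(name, camera): "region" (420x560 bool, what is visible of it) and "box" ([centre column, centre row, width, height] in pixels, round what is visible of it).
- env.pinpoint(name, camera): "at" ([row, column] in pixels: a listed point, or the origin of a listed thing).
The state is a dict: "clock": time; "joint_pos": joint angles; "joint_velocities": joint speeds; "joint_efforts": joint torques, N m; "tool_pos": TCP position; "eef_rot": TCP orientation; "ft_force": force on the tool from outside, world axes, zero at the start; "ft_torque": the same for the moment, N m; "width": finger opening in m.
Only numpy, scipy, OpenCV 4.12 (cv2) and the standard library are available. Lean on these libraries where they do the work, as an engineer would, in place of code of your own. Each camera call takes 0.05 s, during which the arm holds its last target. There are 200 camera calls.

### The job

Close the snap-fit lid of the slip tub: with the fingertips, press down the popped-up rim section on each of its four sides until every one clicks and stays level with the lid. Only press: do not lift, tip or shove the tub, leave the little sample cup standing on the lid, and leave everything else on the table where it is.

Things in the scene. Friction and masses are not known exactly. Their poses are not given: they have to be found in the camera images.
- tub: heavy loose grey tub of slip (about 3 kg) with a white snap-fit lid. Origin: centre of its underside, z up. Lid 160 mm (tub x) by 200 mm (tub y), lid top 115 mm above the table. The lid's middle panel (102 x 142 mm) and four 28 mm corner squares are rigid and level; between the corners each side has one hinged rim section, 28 mm wide, at the start popped up like a shallow flap
- rim_front (a joint): hinge angle (rad) of the rim section on the tub's -x side, 138 mm long, hinged along the middle panel: 0 = popped up (slopes up outwards 20 degrees, outer edge 10 mm above the lid top), 0.35 = shut, level with the lid. Let go before about 0.21 it springs back; past that it snaps shut and stays. Pressed 20 mm out from the hinge it takes 8 N at most (nearer the hinge more), then yields to its stop
- rim_front_press (a point): point on the top face of that same rim section (-x side), at the middle of its length and 20 mm out from its hinge (8 mm in from its outer edge); about 122 mm above the table when popped up, 115 mm when shut. x axis: outwards, moves with the section
- rim_back (a joint): hinge angle (rad) of the rim section on the tub's +x side, 138 mm long, hinged along the middle panel: 0 = popped up (slopes up outwards 20 degrees, outer edge 10 mm above the lid top), 0.35 = shut, level with the lid. Let go before about 0.21 it springs back; past that it snaps shut and stays. Pressed 20 mm out from the hinge it takes 8 N at most (nearer the hinge more), then yields to its stop
- rim_back_press (a point): point on the top face of that same rim section (+x side), at the middle of its length and 20 mm out from its hinge (8 mm in from its outer edge); about 122 mm above the table when popped up, 115 mm when shut. x axis: outwards, moves with the section
- rim_left (a joint): hinge angle (rad) of the rim section on the tub's +y side, 98 mm long, hinged along the middle panel: 0 = popped up (slopes up outwards 20 degrees, outer edge 10 mm above the lid top), 0.35 = shut, level with the lid. Let go before about 0.21 it springs back; past that it snaps shut and stays. Pressed 20 mm out from the hinge it takes 8 N at most (nearer the hinge more), then yields to its stop
- rim_left_press (a point): point on the top face of that same rim section (+y side), at the middle of its length and 20 mm out from its hinge (8 mm in from its outer edge); about 122 mm above the table when popped up, 115 mm when shut. x axis: outwards, moves with the section
- rim_right (a joint): hinge angle (rad) of the rim section on the tub's -y side, 98 mm long, hinged along the middle panel: 0 = popped up (slopes up outwards 20 degrees, outer edge 10 mm above the lid top), 0.35 = shut, level with the lid. Let go before about 0.21 it springs back; past that it snaps shut and stays. Pressed 20 mm out from the hinge it takes 8 N at most (nearer the hinge more), then yields to its stop
- rim_right_press (a point): point on the top face of that same rim section (-y side), at the middle of its length and 20 mm out from its hinge (8 mm in from its outer edge); about 122 mm above the table when popped up, 115 mm when shut. x axis: outwards, moves with the section
- sample_cup: small terracotta sample cup, 44 mm across, 34 mm high, 50 g, standing loose near the middle of the lid to mark what is inside; origin: centre of its underside. Stays there
- glaze_jar: small amber glass jar with steel cap, 52 mm across, 75 mm high, on the table beside the tub; origin: centre of underside. Bystander
- plaster_sleeve: white plaster tube, 90 mm across, 100 mm high, on the table beside the tub; origin: centre of underside. Bystander
- bisque_mug: terracotta beaker, 76 mm across, 85 mm high, beyond the tub; origin: centre of underside. Bystander
- glaze_brush: brush lying on the table on the robot's side of the tub; origin: underside of its middle. Bystander
- wood_rib: flat wooden rib, 50 x 100 x 8 mm, lying on the table beyond the tub; origin: centre of underside. Bystander
- stilt_weight: small brass weight with a knob, 48 mm across, 45 mm high, on the table beside the tub; origin: centre of underside. Bystander
There are look-alikes about, which are no part of the job. What is shaped like the sample_cup but red or white is not meant.

How it is judged:
By the outcome, as a careful person would: the job done as asked, in the order asked, and still so for the second after the job is handed in, with the robot touching nothing.
It also fails if it takes over 38 s, if anything falls off the work surface, if the arm or the gripper's body presses on something with over 40 N, if the wrist force passes 120 N, or if a joint passes its speed limit or range.

## Working session

There is one attempt and no reset: what is moved stays moved. The work goes in short steps, Python scripts to look and compute and a tool call to move; the robot and the scene stay as the last step left them, time stands still between calls to the robot, and variables do not carry over. Pictures are saved under pics/ and viewed, about 8 in all and at most 12, crops included, and the job is handed in when it is done.

Besides the shell and the picture viewer there is one more tool, called after ">>>" as name(argument=value, ...), one argument or row to a line, values as JSON. arm_command: Moves the arm, as the interface text tells. Its arguments: {"type":"object","properties":{"moves":{"type":"array"},"grip_force":{"type":"number"}},"required":["moves"]}

```bash
mkdir -p pics; cat > h.py <<'E'
import numpy as np, cv2
from workcell import env
def ray(cam,row,col):
    c=env.calibration(cam); K=np.array(c["mtx"]);d=np.array(c["dist"]);T=np.array(c["extrinsics"])
    p=cv2.undistortPoints(np.array([[[col,row]]],float),K,d)[0,0]
    v=T[:3,:3]@np.array([p[0],-p[1],-1.0]); return T[:3,3],v/np.linalg.norm(v)
def atz(cam,row,col,z):
    o,v=ray(cam,row,col); return o+v*(z-o[2])/v[2]
def proj(cam,P):
    c=env.calibration(cam);T=np.linalg.inv(np.array(c["extrinsics"]))
    q=(T[:3,:3]@np.atleast_2d(P).T).T+T[:3,3]; q=q*[1,-1,-1]
    return cv2.projectPoints(q,np.zeros(3),np.zeros(3),np.array(c["mtx"]),np.array(c["dist"]))[0][:,0]
def tri(a,b):
    (o1,v1),(o2,v2)=a,b
    s=np.linalg.lstsq(np.c_[v1,-v2],o2-o1,rcond=None)[0]
    p,q=o1+s[0]*v1,o2+s[1]*v2; return (p+q)/2,np.linalg.norm(p-q)
E
python3 - <<'E'
from h import *
np.set_printoptions(precision=3,suppress=True)
for c in("top","side"): cv2.imwrite(f"pics/{c}0.png",env.grab_frame(c))
for n in ["tub","rim_front_press","rim_back_press","rim_left_press","rim_right_press","sample_cup"]:
    t=env.pinpoint(n,"top");s=env.pinpoint(n,"side")
    for c,r in(("top",t),("side",s)):
        print(n,c,[(np.round(x["at"],1),round(x["score"],2),atz(c,*x["at"],{"tub":0,"sample_cup":.115}.get(n,.122))) for x in r])
    if t and s: print("  tri",tri(ray("top",*t[0]["at"]),ray("side",*s[0]["at"])))
s=env.sense();print(s["clock"],s["tool_pos"],s["eef_rot"],s["ft_force"],s["width"])
E
```

```text
tub top [(array([244.8, 278.5]), 0.92, array([0.536, 0.085, 0.   ]))]
tub side [(array([229.9, 268.8]), 0.96, array([0.544, 0.085, 0.   ])), (array([207.6, 291.3]), 0.4, array([0.612, 0.161, 0.   ]))]
  tri (array([ 0.54 ,  0.085, -0.   ]), np.float64(0.008052891217472167))
rim_front_press top [(array([268.3, 291.6]), 0.74, array([0.474, 0.056, 0.122])), (array([233.3, 280.4]), 0.57, array([0.547, 0.081, 0.122])), (array([216.1, 314.3]), 0.46, array([0.586, 0.009, 0.122]))]
rim_front_press side [(array([197.2, 239.9]), 0.85, array([0.482, 0.057, 0.122]))]
  tri (array([0.478, 0.056, 0.123]), np.float64(0.007865600655538933))
rim_back_press top [(array([205.6, 262.8]), 0.84, array([0.606, 0.12 , 0.122]))]
rim_back_press side [(array([179.6, 293.8]), 0.82, array([0.607, 0.103, 0.122]))]
  tri (array([0.609, 0.12 , 0.111]), np.float64(0.0016338168262328614))
rim_left_press top []
rim_left_press side [(array([172.7, 241.1]), 0.72, array([0.493, 0.152, 0.122]))]
rim_right_press top [(array([216.8, 316.4]), 0.84, array([0.585, 0.005, 0.122]))]
rim_right_press side [(array([207.3, 287.6]), 
[... 217 characters left out ...]
 array([ 0.465, -0.143,  0.115])), (array([221.7, 167.2]), 0.72, array([0.568, 0.323, 0.115])), (array([146.6, 355.8]), 0.61, array([ 0.744, -0.08 ,  0.115])), (array([232.6, 280.9]), 0.53, array([0.55 , 0.08 , 0.115]))]
sample_cup side [(array([189. , 267.4]), 0.95, array([0.545, 0.087, 0.115])), (array([313.9, 248.8]), 0.59, array([ 0.468, -0.251,  0.115])), (array([271.5, 390.4]), 0.59, array([ 0.721, -0.2  ,  0.115])), (array([168.1, 266.7]), 0.41, array([0.555, 0.173, 0.115]))]
  tri (array([ 0.488, -0.117,  0.256]), np.float64(0.06370593937747145))
0.7 [0.281 0.558 0.231] [[ 0.45   0.893  0.   ]
 [ 0.893 -0.45  -0.   ]
 [-0.     0.    -1.   ]] [-0.19  -0.474 -0.022] 0.08536346956380242
```

```bash
python3 - <<'E'
import cv2
t=cv2.imread("pics/top0.png");s=cv2.imread("pics/side0.png")
cv2.imwrite("pics/topc.png",cv2.resize(t[150:310,180:400],None,fx=3.5,fy=3.5,interpolation=3))
E
```

```text
(no output)
```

View pics/top0.png

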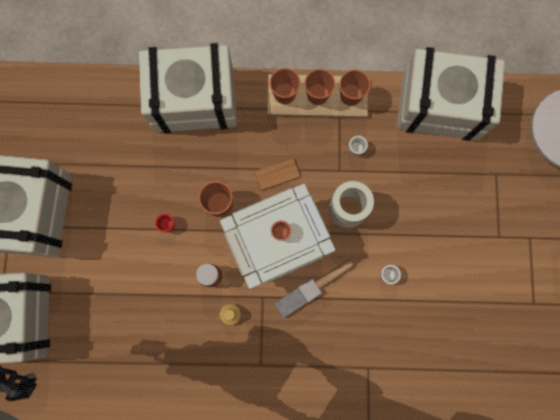

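View pics/side0.png

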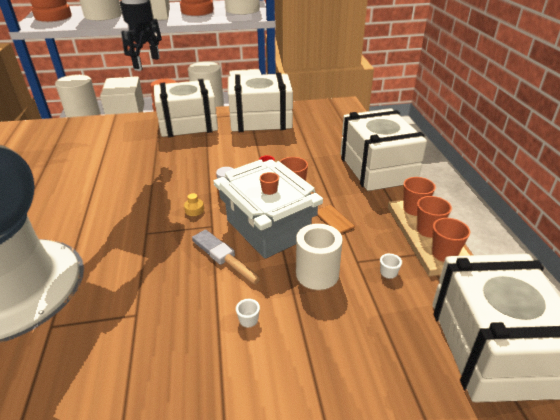

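View pics/topc.png

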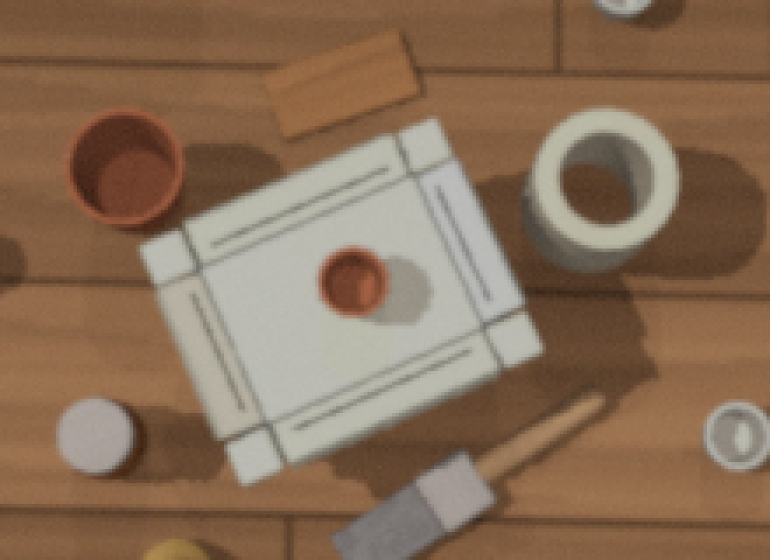

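```bash
cat > fit.py <<'E'
from h import *
from scipy.optimize import least_squares
c=np.array([[434,118],[543,352],[246,487],[140,242]])/3.5+[180,150]-.5*(1-1/3.5)
L=np.array([[80,100],[80,-100],[-80,-100],[-80,100]])/1000   # +x+y.. order: top, right, bottom, left
def w(p,l,z=.115):
    C,S=np.cos(p[2]),np.sin(p[2]); l=np.atleast_2d(l); return np.c_[p[0]+C*l[:,0]-S*l[:,1],p[1]+S*l[:,0]+C*l[:,1],np.full(len(l),z)]
# assign by projection
LL=np.array([[80,-100],[-80,-100],[-80,100],[80,100]])/1000
def f(p): return (proj("top",w(p,LL))-c).ravel()
E
python3 - <<'E'
from fit import *
np.set_printoptions(precision=4,suppress=True)
r=least_squares(f,[.54,.085,.45]);p=r.x;print(p,np.degrees(p[2]),r.fun)
P=np.array([[-69.8,0],[69.8,0],[0,89.8],[0,-89.8]])/1000
W=w(p,P,.122);print(W)
for c in("top","side"):
    im=cv2.imread(f"pics/{c}0.png");x0,y0=(180,150) if c=="top" else (190,130)
    cr=cv2.resize(im[y0:y0+130,x0:x0+180],None,fx=4,fy=4,interpolation=3)
    for q,k in[(proj(c,w(p,LL)),(0,0,255)),(proj(c,W),(255,0,0))]:
        for a in q: cv2.circle(cr,tuple(int(v) for v in (a-[x0,y0])*4+2),4,k,1)
    cv2.imwrite(f"pics/{c}f.png",cr)
s=env.sense();R=np.array(s["eef_rot"]);t=np.array(s["tool_pos"])
for g in W: print("cm tool",R.T@(g-t)*100)
# yaw of tool x relative to tub
print("tool yaw",np.degrees(np.arctan2(R[1,0],R[0,0])))
E
```

```text
[0.545  0.0876 0.4409] 25.258876267972052 [ 0.7563 -0.6772  0.762  -0.2037 -1.0446 -0.031  -0.4438  0.8595]
[[0.4818 0.0579 0.122 ]
 [0.6081 0.1174 0.122 ]
 [0.5066 0.1689 0.122 ]
 [0.5833 0.0064 0.122 ]]
cm tool [-35.6467  40.4216  10.9302]
cm tool [-24.6452  49.0151  10.9304]
cm tool [-24.618   37.6414  10.93  ]
cm tool [-35.6739  51.7952  10.9306]
tool yaw 63.25316088485807
```

View pics/sidef.png

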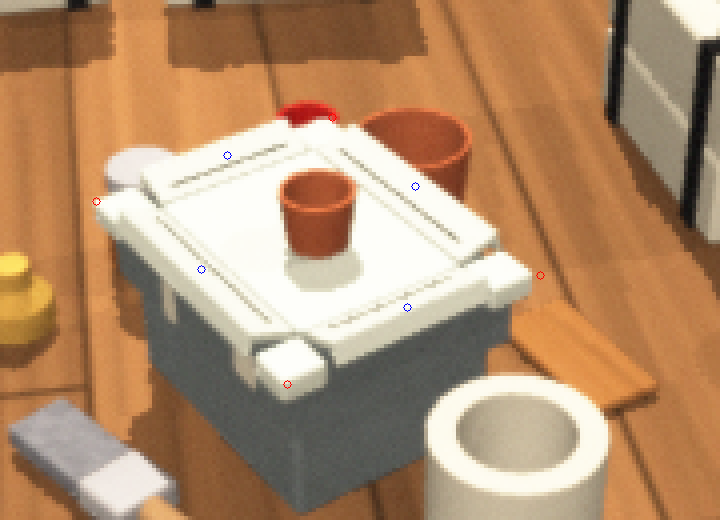

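The top view shows the tub lid centred near (278,236), with the four rims popped up. The cup is at (281,231). The bystanders are the mug (216,198), sleeve (351,205), jar (207,274), weight (230,315), brush (315,290) and rib (278,174).

Possible mistakes for the sample cup:
- red cup at (165,223)
- white cups at (358,145) and (391,275)
- terracotta row at (285–354,85)
- mug at (216,198)

The terracotta cup standing on the lid is the right one. In the side crop, my press points fall on the rims within about 1–2 px.

Next I shut the fingers and go above the front rim, turning to align with the tub.

>>> arm_command(
  moves=[
    [[-1,-8,9,2,0,0,0.1],[-1,-14,15,4,0,0,0.25],[-1,-20,22,7,0,0,0.4],[-1,-26,29,7,0,0,0.55],[-1,-32,36,7,0,0,0.663],[-1,-35.6,40.4,7,0,0,0.663],[-1,-35.6,40.4,7,0,0,0.663],[-1,-35.6,40.4,7,0,0,0.663],[-1,-35.6,40.4,7,0,0,0.663],[-1,-35.6,40.4,8,0,0,0.663],[-1,-35.6,40.4,9,0,0,0.663],[-1,-35.6,40.4,9,0,0,0.663]],
  ],
  grip_force=30,
)

```text
clock: 2.2
tool_pos: [0.4809, 0.0593, 0.1406]
eef_rot: [[0.904, 0.428, -0.002], [0.428, -0.904, 0.0], [-0.002, -0.001, -1.0]]
ft_force: [-0.6, -0.2, -0.2]
width: 0.0005
```

>>> arm_command(
  moves=[
    [[-1,0,0,1.2,0,0,0],[-1,0,0,1.7,0,0,0],[-1,0,0,2.1,0,0,0],[-1,0,0,2.4,0,0,0],[-1,0,0,2.6,0,0,0],[-1,0,0,2.6,0,0,0]],
  ],
)

```text
clock: 2.95
tool_pos: [0.4809, 0.0594, 0.115]
eef_rot: [[0.904, 0.428, -0.001], [0.428, -0.904, 0.0], [-0.001, -0.001, -1.0]]
ft_force: [-4.2, 0.3, 12.1]
width: 0.0001
```

>>> arm_command(
  moves=[
    [[-1,0,0,0.1,0,0,0],[-1,0,0,0.15,0,0,0]],
  ],
)

```text
clock: 3.2
tool_pos: [0.4811, 0.0594, 0.1147]
eef_rot: [[0.904, 0.428, -0.0], [0.428, -0.904, 0.0], [-0.0, -0.0, -1.0]]
ft_force: [-10.0, -0.6, 40.4]
width: 0.0001
```

>>> arm_command(
  moves=[
    [[-1,0,0,-2,0,0,0],[-1,0,0,-5.5,0,0,0],[-1,0,0,-6.5,0,0,0],[-1,0,0,-6.5,0,0,0]],
  ],
)

```text
clock: 3.7
tool_pos: [0.4813, 0.0593, 0.1799]
eef_rot: [[0.904, 0.428, 0.001], [0.428, -0.904, 0.0], [0.001, 0.0, -1.0]]
ft_force: [0.4, 0.3, -0.4]
width: -0.0002
```

```bash
python3 - <<'E'
from fit import *
im=env.grab_frame("side");cv2.imwrite("pics/s1.png",im);cv2.imwrite("pics/s1c.png",cv2.resize(im[100:260,180:380],None,fx=4,fy=4-.25,interpolation=3)) 
p=least_squares(f,[.54,.085,.45]).x
P=np.array([[-69.8,0],[69.8,0],[0,89.8],[0,-89.8]])/1000
s=env.sense();R=np.array(s["eef_rot"]);t=np.array(s["tool_pos"]);print(s["clock"],t,s["ft_force"])
for g in w(p,P,.115): print("cm tool",np.round(R.T@(g-t)*100,2))
E
```

```text
3.75 [0.48092592 0.059351   0.1792681 ] [0.06486391 0.09575462 0.08847021]
cm tool [0.02 0.18 6.43]
cm tool [13.98  0.19  6.42]
cm tool [ 7.01 -8.8   6.43]
cm tool [6.99 9.16 6.42]
```

View pics/s1c.png

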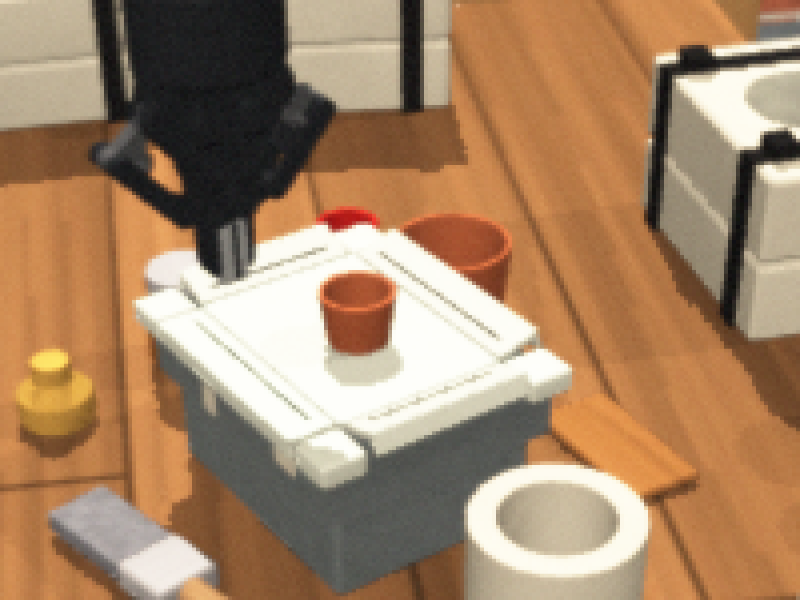

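The front rim now lies level with its corner squares; the right, left and back rims are still up. The right rim is next.

>>> arm_command(
  moves=[
    [[-1,4,5,0,0,0,0],[-1,7,9.1,2,0,0,0],[-1,7,9.1,4,0,0,0],[-1,7,9.1,5,0,0,0],[-1,7,9.1,5.5,0,0,0],[-1,7,9.1,5.9,0,0,0],[-1,7,9.1,6.2,0,0,0],[-1,7,9.1,6.43,0,0,0],[-1,7,9.1,6.43,0,0,0]],
  ],
)

```text
clock: 4.88
tool_pos: [0.5831, 0.0072, 0.1151]
eef_rot: [[0.904, 0.428, -0.0], [0.428, -0.904, 0.0], [0.0, -0.0, -1.0]]
ft_force: [-0.9, 1.0, 0.8]
width: -0.0004
```

>>> arm_command(
  moves=[
    [[-1,0,0,0.05,0,0,0],[-1,0,0,0.08,0,0,0]],
  ],
)

```text
clock: 5.12
tool_pos: [0.5832, 0.0073, 0.115]
eef_rot: [[0.904, 0.428, 0.001], [0.428, -0.904, 0.0], [0.001, 0.0, -1.0]]
ft_force: [-4.5, -1.0, 15.0]
width: 0.0004
```

>>> arm_command(
  moves=[
    [[-1,0,0,-3,0,0,0],[-1,0,0,-6,0,0,0],[-1,3,-4,-6,0,0,0],[-1,7,-9,-6,0,0,0],[-1,7,-9,-4,0,0,0],[-1,7,-9,-2.2,0,0,0],[-1,7,-9,-1.3,0,0,0],[-1,7,-9,-0.8,0,0,0],[-1,7,-9,-0.4,0,0,0],[-1,7,-9,-0.15,0,0,0],[-1,7,-9,0.03,0,0,0],[-1,7,-9,0.03,0,0,0]],
  ],
)

```text
clock: 6.62
tool_pos: [0.608, 0.1184, 0.1151]
eef_rot: [[0.904, 0.428, 0.001], [0.428, -0.904, 0.0], [0.001, 0.0, -1.0]]
ft_force: [-2.0, 0.1, 4.9]
width: -0.0
```

>>> arm_command(
  moves=[
    [[-1,0,0,0.05,0,0,0],[-1,0,0,0.08,0,0,0]],
  ],
)

```text
clock: 6.88
tool_pos: [0.608, 0.1184, 0.115]
eef_rot: [[0.904, 0.428, 0.001], [0.428, -0.904, 0.0], [0.001, 0.0, -1.0]]
ft_force: [-4.2, 0.2, 13.2]
width: -0.0002
```

>>> arm_command(
  moves=[
    [[-1,0,0,-3,0,0,0],[-1,0,0,-6,0,0,0],[-1,-3,-4,-6,0,0,0],[-1,-7,-9,-6,0,0,0],[-1,-7,-9,-4,0,0,0],[-1,-7,-9,-2.2,0,0,0],[-1,-7,-9,-1.3,0,0,0],[-1,-7,-9,-0.8,0,0,0],[-1,-7,-9,-0.4,0,0,0],[-1,-7,-9,-0.15,0,0,0],[-1,-7,-9,0.03,0,0,0],[-1,-7,-9,0.03,0,0,0]],
  ],
)

```text
clock: 8.38
tool_pos: [0.5065, 0.1697, 0.115]
eef_rot: [[0.904, 0.428, 0.002], [0.428, -0.904, 0.0], [0.002, 0.001, -1.0]]
ft_force: [-1.2, -0.5, 7.4]
width: -0.0
```

>>> arm_command(
  moves=[
    [[-1,0,0,0.03,0,0,0],[-1,0,0,0.05,0,0,0]],
  ],
)

```text
clock: 8.62
tool_pos: [0.5065, 0.1697, 0.115]
eef_rot: [[0.904, 0.428, 0.002], [0.428, -0.904, 0.0], [0.002, 0.001, -1.0]]
ft_force: [-3.3, 0.5, 11.3]
width: -0.0001
```

Now I retreat up and back, clear of the view, and look again.

>>> arm_command(
  moves=[
    [[-1,0,0,-3,0,0,0],[-1,0,0,-8,0,0,0],[-1,0,0,-12,0,0,0],[-1,-2,-6,-12,0,0,0],[-1,-5,-12,-12,0,0,0],[-1,-8,-18,-12,0,0,0],[-1,-10,-24,-12,0,0,0],[-1,-10,-28,-12,0,0,0],[-1,-10,-28,-12,0,0,0],[-1,-10,-28,-12,0,0,0]],
  ],
)

```text
clock: 9.88
tool_pos: [0.2961, 0.3797, 0.2346]
eef_rot: [[0.904, 0.429, 0.002], [0.429, -0.904, -0.0], [0.002, 0.001, -1.0]]
ft_force: [0.2, 0.5, -0.1]
width: 0.0002
```

```bash
python3 - <<'E'
from fit import *
S=env.grab_frame("side");T=env.grab_frame("top");S0=cv2.imread("pics/side0.png");T0=cv2.imread("pics/top0.png")
cr=lambda i,x,y:cv2.resize(i[y:y+110,x:x+145],None,fx=2.7,fy=2.7,interpolation=3)
a=np.vstack([np.hstack([cr(S0,200,150),cr(S,200,150)]),np.hstack([cr(T0,205,180),cr(T,205,180)])])
cv2.imwrite("pics/cmp.png",a);print(a.shape)
cv2.imwrite("pics/s2.png",S)
d=cv2.absdiff(T,T0).max(2)>40
n,_,st,_=cv2.connectedComponentsWithStats(d.astype(np.uint8));print([list(x) for x in st[1:] if x[4]>8])
s=env.sense();print(s["clock"],s["tool_pos"],s["ft_force"])
E
```

```text
(594, 784, 3)
[[np.int32(0), np.int32(316), np.int32(127), np.int32(104), np.int32(8618)], [np.int32(255), np.int32(327), np.int32(5), np.int32(3), np.int32(9)], [np.int32(264), np.int32(327), np.int32(8), np.int32(5), np.int32(13)], [np.int32(263), np.int32(331), np.int32(19), np.int32(8), np.int32(76)], [np.int32(376), np.int32(343), np.int32(6), np.int32(4), np.int32(9)], [np.int32(136), np.int32(345), np.int32(9), np.int32(7), np.int32(22)], [np.int32(150), np.int32(344), np.int32(16), np.int32(7), np.int32(33)], [np.int32(206), np.int32(345), np.int32(6), np.int32(3), np.int32(10)], [np.int32(356), np.int32(355), np.int32(6), np.int32(4), np.int32(9)], [np.int32(357), np.int32(360), np.int32(6), np.int32(5), np.int32(9)], [np.int32(175), np.int32(367), np.int32(6), np.int32(6), np.int32(13)], [np.int32(218), np.int32(366), np.int32(4), np.int32(8), np.int32(13)], [np.int32(186), np.int32(368), np.int32(21), np.int32(9), np.int32(51)], [np.int32(214), np.int32(368), np.int32(4), np.int32(8), np.int32(12)], [np.int32(223), np.int32(368), np.int32(6), np.int32(7), np.int32(17)], [n
[... 1474 characters left out ...]
 np.int32(9), np.int32(8), np.int32(17)], [np.int32(270), np.int32(406), np.int32(38), np.int32(14), np.int32(118)], [np.int32(324), np.int32(407), np.int32(11), np.int32(11), np.int32(31)], [np.int32(340), np.int32(406), np.int32(4), np.int32(7), np.int32(10)], [np.int32(400), np.int32(406), np.int32(4), np.int32(6), np.int32(9)], [np.int32(52), np.int32(408), np.int32(20), np.int32(12), np.int32(43)], [np.int32(393), np.int32(411), np.int32(5), np.int32(5), np.int32(12)], [np.int32(339), np.int32(415), np.int32(6), np.int32(5), np.int32(12)], [np.int32(353), np.int32(414), np.int32(4), np.int32(4), np.int32(9)]]
9.975 [0.29659816 0.37918023 0.23457757] [ 1.19087003 -0.49254912 -0.24661466]
```

View pics/cmp.png

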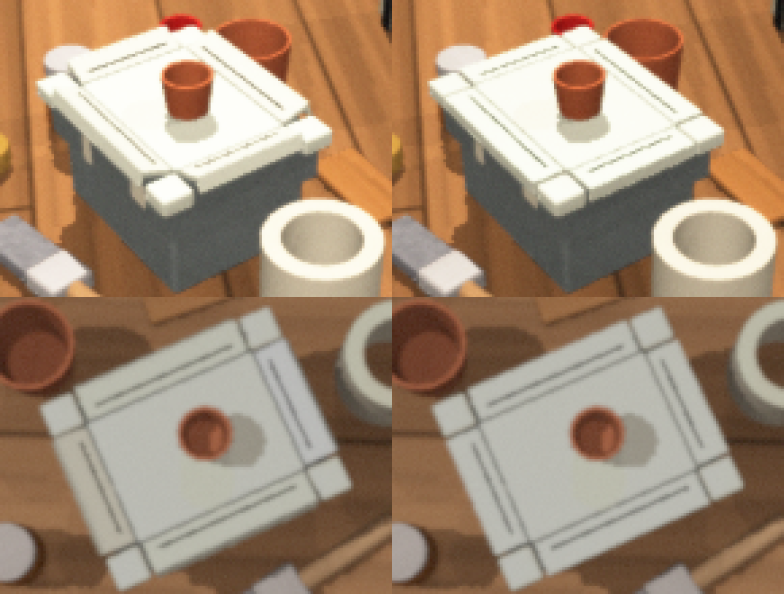

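The before/after crops show all four rims level with the corner squares. In the top view the tub (centre near 278,236), the cup (281,231) and the bystanders have not moved. The differences between the two top pictures lie only in the arm and its shadow, at row 316 and below. I'm handing the job in.

```bash
python3 -c "
from workcell import env
print(env.finish_job())"
```

```text
the job is handed in; nothing more can be done
None
```

All four rim sections of the lid are shut, and I handed the job in at about 10 s on the robot's clock. I pressed them with shut fingertips in the order front, right, back, left.

- **Final pictures:** in both cameras all four rims lie level with the corner squares and stayed so after release. Comparing the top pictures before and after shows changes only from the arm and its shadow. The tub, the cup on the lid and the bystanders did not move visibly.
- **Force:** the first press (front) reached about 40 N at the fingertips, measured at the wrist, because I pushed 1.5 mm further than needed. The other three reached 11–15 N. The wrist limit is 120 N; the 40 N limit is for the arm and the gripper's body, not the fingertips.
- **Disagreement:** the tub position from the lid corners and the one from the trained networks differed by about 5 mm. I used the lid corners, and every rim shut on its first press.

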